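# Close the watch leak tester and press its sunken start key

### The arm

A 6-joint arm with a two-finger parallel gripper is mounted at the origin on a cart in front of the work surface, level with it; the furniture and walls round the work are solid. World frame = base frame: x ahead of the robot, y to its left, z up, the work surface at z = 0. Lengths are in m, angles in rad, forces in N, time in s.
With the tool pointing down it reaches from about 0.375 to 0.975 m from the base axis. Payload 3.8 kg.
Tool frame: the origin (TCP) lies at the very end of the fingers, on their centre line; the grasp point (between the pads) lies 19 mm behind it; z points along the fingers, y is the line along which they close (so a half turn about z gives the same grasp; the last joint's range is limited). The gripper opens to 85 mm and grips with 20 to 120 N. Pads are 22 mm wide; open, the fingers measure 114 mm over their backs; the gripper's body (76 mm by 85 mm) begins 54 mm behind the grasp point. The pads swing forward as they close: fully open they stand 13 mm farther back than shut.
Start: joints at [1.187, 0.264, 1.604, -0, 1.274, -0.037], TCP at [0.229, 0.635, 0.231] pointing down, gripper open.
Joint ranges: [-2.63, 2.63], [-0.94, 2.18], [0.31, 2.57], [-1.31, 4.45], [0, 2.66], [-2.55, 2.55]. Speed limits (rad/s): [2.57, 2.57, 3.14, 3.14, 3.14, 3.14].

### API

Orientations are given as a rotation vector (axis times angle).
In Python, from workcell import read_state, read_camera, calibration, finish_job gives the robot as it stands.
- The arm moves only by the tool step_arm, never from a script. Its argument "commands" is a list of rows, each an object of numbers: "fingers": the gripper's target within -1 to 1 (shut at 1, half-way at 0, fully open at -1); "dx", "dy", "dz": the shift along the tool's x, y, z in m; "roll": the turn about the tool's z in degrees. In form: [{"fingers": .., "dx": .., "dy": .., "dz": .., "roll": ..}, ...]. A call has 1 to 8 rows; each row is the pose to reach, as a shift and turn from the pose commanded when the call began, along the tool's axes at that moment; what a row does not reach only later rows make up. A row lasts 1/8 s, in which the tool goes at most 62.5 mm and 10.7 degrees, less where a joint would pass 70% of its speed; a pose out of reach is approached as far as the arm can. A call with a gripper value outside its range is refused whole. The fingers move at their own pace and stop on an object; "squeeze" is the grip in N (left out, the last holds). Time passes only in rows, so rows that repeat a pose let the fingers close. It gives the time, the measured TCP pose, the force, the opening and the grip force at its end, in the units of the state.
- read_state(): the state, without advancing time (a new reading comes with each control period).
- read_camera(name): name is "side" or "top" or "wrist"; returns (picture, depth): 384x512x3 uint8, blue, green, red; 384x512 float32, m along the optical axis (not along the pixel's ray), 0 where there is no reading.
- calibration(name): a dict with "intrinsics" (3x3 intrinsics, pixels), "world_to_cam" (4x4, takes a point from world to camera coordinates). Camera axes: x right, y up, looking along -z (the intrinsics and any distortion apply to the point x, -y, -z); pixel columns grow to the right and rows downward; lengths in m; the calibration is good to about 2 mm. The wrist camera is an equidistant fisheye: a pixel r from the principal point sees the ray r / f radians off the axis. A picture is of the moment at which its call begins: read the wrist's pose just before it. calibration takes no time and is no camera call; for the wrist camera it gives the pose at the moment of the call.
- finish_job(): hands the job in; it is judged then, once.
The state is a dict: "time": time; "q": joint angles; "joint_vel": joint speeds; "joint_torque": joint torques, N m; "tool_pos": TCP position; "tcp_rot": TCP orientation; "wrist_force": force on the tool from outside, world axes, zero at the start; "torque": the same for the moment, N m; "width": opening from 0.0 (shut) to 1.0 (fully open); "grip_force": force on a finger pad.
Only numpy, scipy, OpenCV 4.12 (cv2) and the standard library are available. Lean on these libraries where they do the work, as an engineer would, in place of code of your own. Each camera call takes 0.05 s, during which the arm holds its last target. There are 200 camera calls.

### The job

Start the leak test of the watch that lies in the tester: press the open chamber lid down until its catch snaps over it and it stays shut, then reach a fingertip into the well of the round start key, press the key fully home and let it come back up. Only push and press, lifting and carrying nothing; do not press start while the lid is open, and leave the square vent key, the watch and the small things round the tester alone.

Things in the scene. Friction and masses are not known exactly. Their poses are not given: they have to be found in the camera images.
- tester: watch leak tester, fixed, a low light-grey housing 170 (x) x 220 (y) x 62 high; origin under the middle of its foot on the work surface, x axis to its back, y axis to its left, z up. The watch chamber with the hinged lid is on its left half, a black panel with two key wells on its front right (between the wells 12 mm of panel), a flat display box (rising to 80 mm above the work surface) behind the wells
- lid (a joint): angle of the lid, rad: 0 shut, grows as it opens (hinge line along the tester's y axis at the back of the chamber, opening upward and away from the front); stands open at the start at 0.8 to 1.1. A light spring lifts it: released short of the catch it rises again. Closing it takes 2 to 5 N near its front edge, the last 12 mm, past the catch, up to 8 N. Caught, it rests at 0 to 0.02
- lid_hinge (a point): middle of the lid's hinge line, fixed to the tester 55 mm behind the chamber's middle, 69 mm above the work surface; its frame is fixed to the lid: the aluminium lid plate with a clear round window is 92 mm wide (y) and reaches from 5 to 105 mm from the hinge along -x, its outer face 6 mm above the hinge line, its under face 4 mm below it; a steel strike bar in the middle of its front edge reaches to 112 mm from the hinge
- lid_front (a point): point on the lid's outer face, in the middle of its width, 5 mm from its front edge, 100 mm from the hinge line; z axis out of the outer face. Shut, it lies 75 mm above the work surface
- catch (a joint): travel of the catch's sprung steel bolt, m: 0 rests out over the lid, grows (to 0.007) as it is pushed to the front. Its bevelled nose lets the lid's strike bar pass downward and springs back over it. It sits in a dark steel block 34 wide x 24 x 22 high in front of the lid's front edge (from 60 to 82 mm in front of the chamber's middle), with a small stud on top, up to 93 mm above the work surface, for releasing by hand: do not push it
- start_well (a point): middle of the mouth of the start key's well, the well nearer the lid, 63.5 mm above the work surface; axes as the tester's. The well is an upright rectangular shaft 50 (x) x 38 (y); its floor lies 29.5 mm below the mouth
- start_key_top (a point): middle of the face of the round white start key, 27 diameter, which stands in the middle of the start well, face 21.5 mm below the well's mouth (42 mm above the work surface)
- start_key (a joint): how far the start key is pressed, m: 0 up, 0.005 fully home. A spring brings it back: 1.5 N to start it, 4.5 N at the bottom
- vent_well (a point): middle of the mouth of the vent key's well, of the same size, 50 mm to the right of the start well
- vent_key (a joint): how far the square white vent key (26 x 26, in the vent well) is pressed, m: 0 up; leave it alone
- watch: steel watch head without strap, loose, 39 diameter, 11 high, lying face up on a rubber cushion in the round chamber (68 diameter, 28 deep), below the housing's top; origin at the middle of its underside; leave it alone
- loupe: black eye loupe, loose, 34 diameter x 34 high, standing behind the tester; origin at the middle of its foot
- vial: small yellow oil vial with red cap, loose, 14 diameter x 38 high, standing behind the tester; origin at the middle of its foot
- dust_cup: clear round dust cup, loose, 28 diameter x 14 high, behind the tester; origin at the middle of its foot
- tweezers: steel tweezers, loose, 131 long (y) x 16 x 10 high, lying along the front of the tester; origin at the middle of their underside

How it is judged:
By the outcome, as a careful person would: the job done as asked, in the order asked, and still so for the second after the job is handed in, with the robot touching nothing.
It also fails if it takes over 40 s, if anything falls off the work surface, if the arm or the gripper's body presses on something with over 40 N, if the wrist force passes 120 N, or if a joint passes its speed limit or range.

## Working session

There is one attempt and no reset: what is moved stays moved. The work goes in short steps, Python scripts to look and compute and a tool call to move; the robot and the scene stay as the last step left them, time stands still between calls to the robot, and variables do not carry over. Pictures are saved under pics/ and viewed, at most 10 in all, crops included, and the job is handed in when it is done.

Besides the shell and the picture viewer there is one more tool, called by a JSON object that holds its "op" and its "data", one argument or row to a line. step_arm: Moves the arm, as the interface text tells. Its arguments: {"type":"object","properties":{"commands":{"type":"array","items":{"type":"object","properties":{"fingers":{"type":"number"},"dx":{"type":"number"},"dy":{"type":"number"},"dz":{"type":"number"},"roll":{"type":"number"}}}},"squeeze":{"type":"number"}},"required":["commands"]}

```bash
mkdir -p pics; python3 - <<'E'
from workcell import *
import cv2,numpy as np
s=read_state();print(s['time'],s['tool_pos'],s['tcp_rot'],s['wrist_force'],s['width'])
for n in ['top','side']:
    p,d=read_camera(n);cv2.imwrite(f'pics/{n}0.png',p);np.save(f'pics/{n}0.npy',d)
    c=calibration(n);print(n,c)
E
```

```text
0.0 [0.22914804 0.63410894 0.22991866] [-0.54197256 -3.09401013  0.00355127] [ 0.93046093 -0.07209713 -1.0805602 ] 1.0000319144760312
top {'intrinsics': array([[357.87142365,   0.        , 257.40153196],
       [  0.        , 357.87142365, 196.16783051],
       [  0.        ,   0.        ,   1.        ]]), 'world_to_cam': array([[ 1.92355382e-03, -9.99879986e-01, -1.53724761e-02,
        -1.22465050e-01],
       [ 9.95091954e-01,  3.92995617e-04,  9.89537709e-02,
        -6.43673650e-01],
       [-9.89358538e-02, -1.54873702e-02,  9.94973285e-01,
        -8.80363342e-01],
       [ 0.00000000e+00,  0.00000000e+00,  0.00000000e+00,
         1.00000000e+00]])}
side {'intrinsics': array([[473.33444682,   0.        , 246.02396488],
       [  0.        , 473.33444682, 182.66681913],
       [  0.        ,   0.        ,   1.        ]]), 'world_to_cam': array([[ 0.99993114, -0.00919098, -0.00729638, -0.62768863],
       [ 0.01155614,  0.66305914,  0.74847781,  0.00945462],
       [-0.00204131, -0.74851059,  0.66311969, -1.02545834],
       [ 0.        ,  0.        ,  0.        ,  1.        ]])}
```

View pics/top0.png

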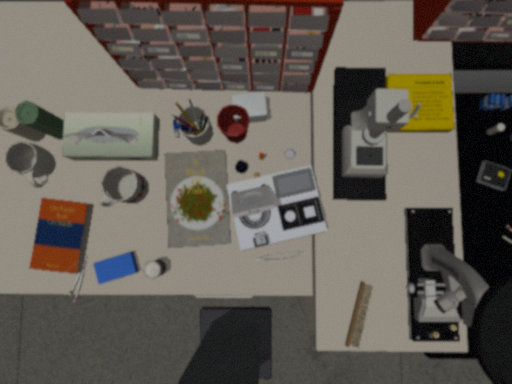

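View pics/side0.png

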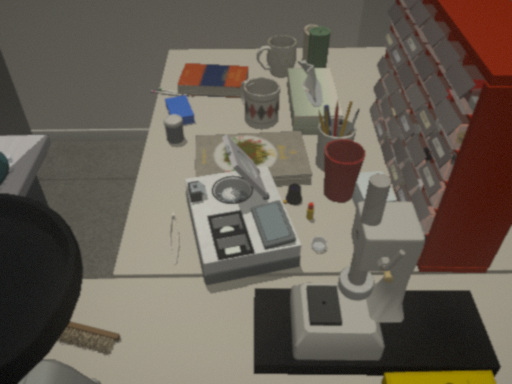

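The top view shows the tester centred near pixel (277,208), with the lid at about (255,197), the keys at (291,215) and (309,212), and the catch at about (261,239). In the side view it is centred near (240,220). I'll enlarge both.

```bash
python3 - <<'E'
import cv2,numpy as np
a=cv2.imread('pics/top0.png')[155:265,215:340];b=cv2.imread('pics/side0.png')[130:290,170:320]
a=cv2.resize(a,None,fx=6,fy=5.45,interpolation=3)
a=cv2.resize(cv2.imread('pics/top0.png')[160:260,220:340],None,fx=6,fy=6,interpolation=cv2.INTER_CUBIC)
b=cv2.resize(b,None,fx=3.75,fy=3.75,interpolation=cv2.INTER_CUBIC)
cv2.imwrite('pics/topc.png',cv2.convertScaleAbs(a,alpha=1.3));cv2.imwrite('pics/sidec.png',cv2.convertScaleAbs(b,alpha=1.3))
E
```

```text
(no output)
```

View pics/topc.png

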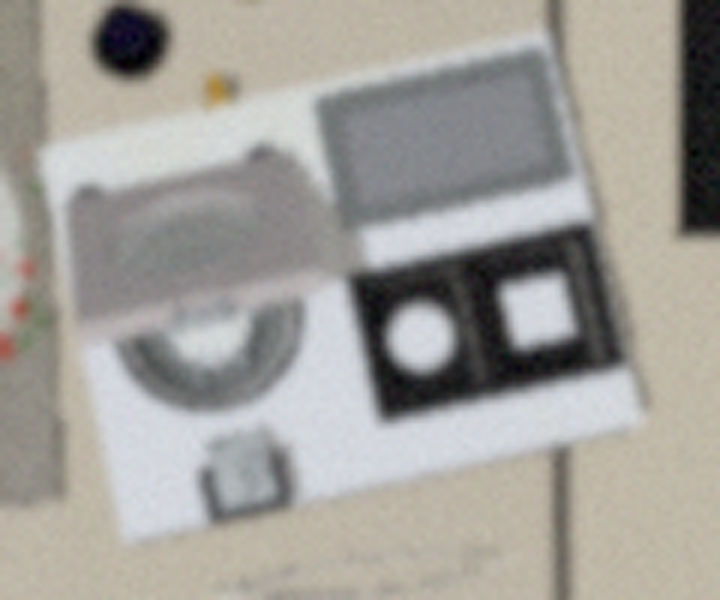

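View pics/sidec.png

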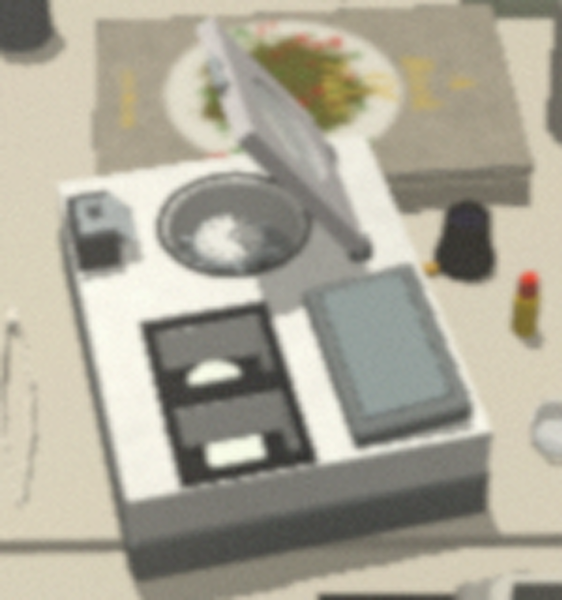

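```bash
cat >h.py <<'E'
from workcell import *
import cv2,numpy as np
def ray(n,px):
    c=calibration(n);K=c['intrinsics'];T=c['world_to_cam'];R=T[:3,:3]
    d=np.array([(px[0]-K[0,2])/K[0,0],-(px[1]-K[1,2])/K[1,1],-1.])
    return -R.T@T[:3,3],R.T@d
def onplane(n,px,z):
    o,d=ray(n,px);return o+d*(z-o[2])/d[2]
def point(n,px,depth):
    o,d=ray(n,px);return o+d*depth
E
python3 - <<'E'
from h import *
loc=np.array([[85,110],[85,-110],[-85,-110],[-85,110]])/1e3
def fit(P):
    c=P.mean(0);H=(loc.T@(P-c));a=np.arctan2(H[0,1]-H[1,0],H[0,0]+H[1,1])
    R=np.array([[np.cos(a),-np.sin(a)],[np.sin(a),np.cos(a)]])
    return c,a,(P-c)@R-loc
for n,C,s,o in [('top',[(42,150),(550,30),(645,415),(122,543)],6,(220,160)),('side',[(370,140),(490,432),(127,500),(60,185)],3.75,(170,130))]:
    P=np.array([onplane(n,(x/s+o[0],y/s+o[1]),.062)[:2] for x,y in C]);c,a,r=fit(P)
    print(n,c,np.degrees(a));print(r.round(4))
    if n=='top':
        # white keys by mask
        im=cv2.imread('pics/top0.png');g=im.min(2)[206:226,280:318];m=(g>120).astype(np.uint8)
        k,l,st,ce=cv2.connectedComponentsWithStats(m);
        for i in range(1,k):
            if 15<st[i,4]<300:
                p=ce[i]+[280,206];w=onplane('top',p,.042);R=np.array([[np.cos(a),-np.sin(a)],[np.sin(a),np.cos(a)]])
                print(p,st[i,4],w,'local',(w[:2]-c)@R)
for q in [(215,480),(232,190),(70,290)]: pass
d=np.load('pics/top0.npy')
for x,y in [(85,325),(345,268),(215,295),(215,270),(200,240),(170,195),(240,440),(235,480)]:
    p=(x/6+220,y/6+160);u,v=np.round(p).astype(int);print((x,y),point('top',p,d[v,u]).round(3))
d=np.load('pics/side0.npy')
for x,y in [(208,25),(362,245),(245,120),(300,160),(93,210),(210,30)]:
    p=(x/3.75+170,y/3.75+130);u,v=np.round(p).astype(int);print((x,y),point('side',p,d[v,u]).round(3))
E
```

```text
top [ 0.61382137 -0.16929576] 13.178091747845867
[[-0.004  -0.0034]
 [-0.0031  0.0014]
 [ 0.0047  0.0021]
 [ 0.0024 -0.    ]]
[309.27659574 211.34042553] 94 [ 0.60466028 -0.25163955  0.042     ] local [-0.02769246 -0.07808682]
[289.6875 215.65  ] 80 [ 0.59383313 -0.20266333  0.042     ] local [-0.02706896 -0.02793198]
[313.61111111 224.44444444] 18 [ 0.57201849 -0.26200525  0.042     ] local [-0.06183782 -0.08073793]
side [ 0.61455508 -0.16982922] 12.352292423296397
[[-0.0021 -0.0051]
 [-0.0026  0.0046]
 [ 0.003   0.0037]
 [ 0.0017 -0.0032]]
(85, 325) [ 0.592 -0.073  0.161]
(345, 268) [ 0.62  -0.171  0.065]
(215, 295) [ 0.603 -0.12   0.158]
(215, 270) [ 0.612 -0.12   0.15 ]
(200, 240) [ 0.626 -0.114  0.12 ]
(170, 195) [ 0.647 -0.101  0.087]
(240, 440) [ 0.55  -0.129  0.075]
(235, 480) [ 0.534 -0.127  0.084]
(208, 25) [ 0.591 -0.075  0.157]
(362, 245) [ 0.664 -0.147  0.076]
(245, 120) [ 0.609 -0.151  0.159]
(300, 160) [ 0.635 -0.129  0.116]
(93, 210) [ 0.533 -0.131  0.087]
(210, 30) [ 0.592 -0.081  0.159]
```

The tester is at about (0.614, -0.170) with yaw of about 12.7°, the lid is open about 0.98 rad, and the start key is at (0.594, -0.2025). Next I'll compute the moves.

```bash
cat >>h.py <<'E'
from scipy.spatial.transform import Rotation as Ro
A=np.radians(12.7);C=np.array([.614,-.1695]);HU,HV=.055,.053
RT=np.array([[np.cos(A),-np.sin(A)],[np.sin(A),np.cos(A)]])
def w(u,v,z): return np.r_[C+RT@[u,v],z]
def delta(target):
    s=read_state();R=Ro.from_rotvec(s['tcp_rot'])
    y=R.as_matrix()[:,1];yaw=np.arctan2(y[1],y[0])
    print('t',s['time'],'pos',s['tool_pos'].round(4),'yawY',np.degrees(yaw).round(2),'F',s['wrist_force'].round(1),'w',round(s['width'],2))
    print('roll',np.degrees(yaw-A).round(2))
    for t in np.atleast_2d(target): print(t.round(4),'->',(R.inv().apply(t-s['tool_pos'])*1e3).round(1))
def lidc(t,r=.095,h=.0145,dz=0): # tip centre for corner contact at r
    return w(HU-r*np.cos(t)+.006*np.sin(t)+h,HV,.069+r*np.sin(t)+.006*np.cos(t)+dz)
E
python3 -c "
from h import *
p=lidc(.98);p[2]=.25
delta([p])"
```

```text
t 0.1 pos [0.2292 0.6342 0.2301] yawY 70.13 F [ 0.5 -0.3  0.3] w 1.0
roll 57.43
[ 0.6234 -0.1131  0.25  ] -> [-624.7 -568.8  -18.8]
```

{"op": "step_arm", "data": {
  "commands": [
    {"fingers":1,"dx":0,"dy":0,"dz":-50,"roll":0}
  ],
  "squeeze": 40
}}

```text
time: 0.22
tool_pos: [0.2277, 0.6304, 0.2852]
tcp_rot: [-0.541, -3.091, 0.026]
wrist_force: [0.6, 1.0, 0.6]
width: 0.815
grip_force: 0.0
```

I entered that shift in millimetres, but the interface takes metres. The per-row limit kept it to about 55 mm straight up, so nothing was harmed. I'll use metres from here on.

{"op": "step_arm", "data": {
  "commands": [
    {"fingers":1,"dx":-0.04,"dy":-0.036,"dz":0,"roll":0},
    {"fingers":1,"dx":-0.08,"dy":-0.073,"dz":0,"roll":8},
    {"fingers":1,"dx":-0.12,"dy":-0.11,"dz":0,"roll":16},
    {"fingers":1,"dx":-0.16,"dy":-0.146,"dz":0,"roll":24},
    {"fingers":1,"dx":-0.2,"dy":-0.182,"dz":0,"roll":32},
    {"fingers":1,"dx":-0.24,"dy":-0.218,"dz":0,"roll":40},
    {"fingers":1,"dx":-0.28,"dy":-0.255,"dz":0,"roll":48},
    {"fingers":1,"dx":-0.32,"dy":-0.29,"dz":0,"roll":57}
  ]
}}

```text
time: 1.23
tool_pos: [0.4321, 0.2515, 0.2934]
tcp_rot: [-1.959, -2.456, 0.001]
wrist_force: [1.1, 1.2, -0.5]
width: 0.001
grip_force: 0.0
```

```bash
python3 -c "
from h import *
p=lidc(.98);p[2]=.25
delta([p])"
```

```text
t 1.225 pos [0.4321 0.2515 0.2934] yawY 12.85 F [ 1.1  1.2 -0.5] w 0.0
roll 0.15
[ 0.6234 -0.1131  0.25  ] -> [-398.   105.5   43.4]
```

{"op": "step_arm", "data": {
  "commands": [
    {"fingers":1,"dx":-0.055,"dy":0.015,"dz":0,"roll":0},
    {"fingers":1,"dx":-0.11,"dy":0.03,"dz":0,"roll":0},
    {"fingers":1,"dx":-0.165,"dy":0.044,"dz":0,"roll":0},
    {"fingers":1,"dx":-0.22,"dy":0.058,"dz":0,"roll":0},
    {"fingers":1,"dx":-0.275,"dy":0.073,"dz":0,"roll":0},
    {"fingers":1,"dx":-0.33,"dy":0.088,"dz":0,"roll":0},
    {"fingers":1,"dx":-0.385,"dy":0.102,"dz":0.02,"roll":0},
    {"fingers":1,"dx":-0.398,"dy":0.105,"dz":0.043,"roll":0}
  ]
}}

```text
time: 2.22
tool_pos: [0.6256, -0.1139, 0.2499]
tcp_rot: [1.956, 2.457, -0.001]
wrist_force: [-0.2, 0.4, -0.8]
width: -0.0
grip_force: 0.0
```

```bash
python3 -c "
from h import *
delta([lidc(.98,dz=.004)]+[lidc(t) for t in (.9,.8,.7,.6,.5,.4,.3)])
p,d=read_camera('side');cv2.imwrite('pics/s1.png',cv2.resize(p[60:290,150:350],None,fx=3,fy=2.6))
"
```

```text
t 2.225 pos [ 0.6256 -0.1139  0.2499] yawY 12.94 F [-0.2  0.4 -0.8] w -0.0
roll 0.24
[ 0.6234 -0.1131  0.1552] -> [ 1.4 -2.  94.7]
[ 0.6171 -0.1145  0.1471] -> [  1.5  -8.4 102.7]
[ 0.6098 -0.1161  0.1413] -> [  1.5 -15.9 108.6]
[ 0.603  -0.1176  0.1348] -> [  1.6 -22.9 115.1]
[ 0.597  -0.119   0.1276] -> [  1.6 -29.1 122.3]
[ 0.5916 -0.1202  0.1198] -> [  1.6 -34.6 130.1]
[ 0.5871 -0.1212  0.1115] -> [  1.6 -39.2 138.4]
[ 0.5833 -0.1221  0.1028] -> [  1.7 -43.1 147.1]
```

View pics/s1.png

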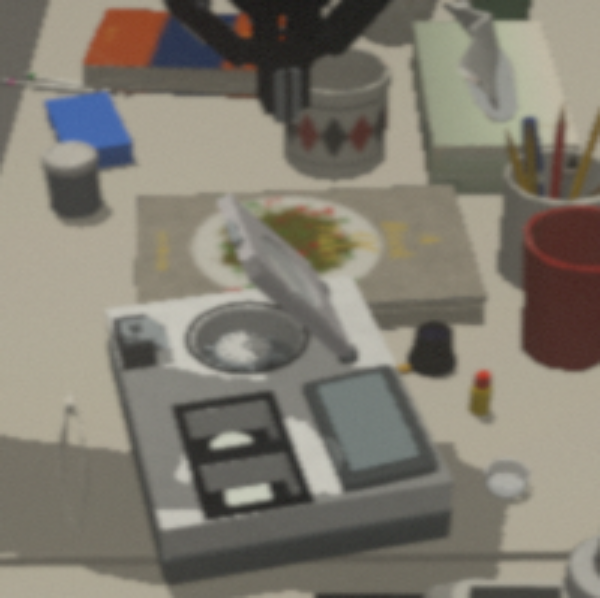

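The shut fingertip at pixel (283,95) is above the lid, whose front edge is at about (230,200). Next I'll descend and push along the arc.

{"op": "step_arm", "data": {
  "commands": [
    {"fingers":1,"dx":0.0015,"dy":-0.002,"dz":0.05,"roll":0},
    {"fingers":1,"dx":0.0015,"dy":-0.002,"dz":0.08,"roll":0},
    {"fingers":1,"dx":0.0015,"dy":-0.003,"dz":0.095,"roll":0},
    {"fingers":1,"dx":0.0015,"dy":-0.006,"dz":0.1,"roll":0},
    {"fingers":1,"dx":0.0015,"dy":-0.01,"dz":0.104,"roll":0},
    {"fingers":1,"dx":0.0015,"dy":-0.016,"dz":0.109,"roll":0},
    {"fingers":1,"dx":0.0015,"dy":-0.023,"dz":0.115,"roll":0}
  ]
}}

```text
time: 3.15
tool_pos: [0.6025, -0.1146, 0.1372]
tcp_rot: [1.951, 2.459, 0.002]
wrist_force: [0.2, -1.3, 2.4]
width: 0.0
grip_force: 1.1
```

```bash
python3 -c "
from h import *
delta([lidc(t) for t in (.6,.5,.4,.3,.2,.1,0.05,0)])
p,d=read_camera('side');cv2.imwrite('pics/s2.png',cv2.resize(p[90:270,160:340],None,fx=3.2,fy=3.2))
"
```

```text
t 3.15 pos [ 0.6025 -0.1146  0.1372] yawY 13.14 F [ 0.2 -1.3  2.4] w 0.0
roll 0.44
[ 0.597  -0.119   0.1276] -> [-3.1 -6.4  9.6]
[ 0.5916 -0.1202  0.1198] -> [ -3.  -11.9  17.4]
[ 0.5871 -0.1212  0.1115] -> [ -3.  -16.6  25.7]
[ 0.5833 -0.1221  0.1028] -> [ -2.9 -20.5  34.4]
[ 0.5805 -0.1227  0.0938] -> [ -2.9 -23.4  43.4]
[ 0.5785 -0.1232  0.0845] -> [ -2.9 -25.5  52.7]
[ 0.5779 -0.1233  0.0797] -> [ -2.8 -26.1  57.4]
[ 0.5775 -0.1234  0.075 ] -> [ -2.8 -26.6  62.2]
```

View pics/s2.png

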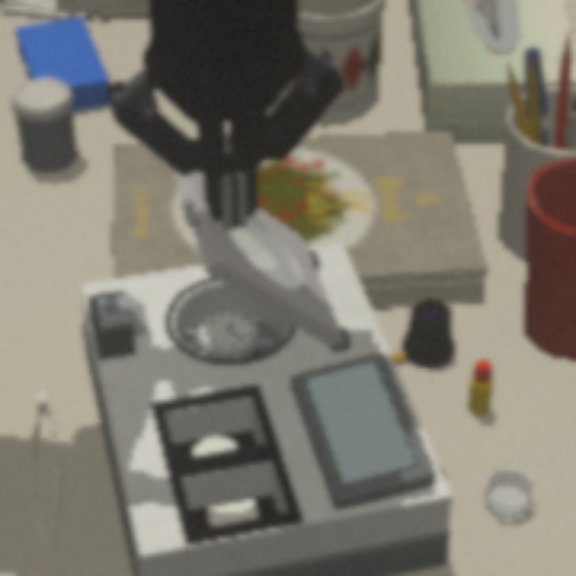

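The tip at (233,220) bears on the lid's outer face near its front edge, and the lid is following. I'll continue.

{"op": "step_arm", "data": {
  "commands": [
    {"fingers":1,"dx":-0.002,"dy":-0.006,"dz":0.008,"roll":0},
    {"fingers":1,"dx":-0.002,"dy":-0.012,"dz":0.016,"roll":0},
    {"fingers":1,"dx":-0.002,"dy":-0.017,"dz":0.024,"roll":0},
    {"fingers":1,"dx":-0.002,"dy":-0.02,"dz":0.032,"roll":0},
    {"fingers":1,"dx":-0.002,"dy":-0.023,"dz":0.04,"roll":0},
    {"fingers":1,"dx":-0.002,"dy":-0.024,"dz":0.045,"roll":0},
    {"fingers":1,"dx":-0.002,"dy":-0.024,"dz":0.045,"roll":0}
  ]
}}

```text
time: 4.08
tool_pos: [0.5783, -0.1215, 0.0899]
tcp_rot: [-1.952, -2.46, 0.001]
wrist_force: [-1.1, -1.0, 2.9]
width: -0.001
grip_force: 0.9
```

```bash
python3 -c "
from h import *
delta([lidc(t) for t in (.1,0.05,0)])
"
```

```text
t 4.075 pos [ 0.5783 -0.1215  0.0899] yawY 13.12 F [-1.1 -1.   2.9] w -0.0
roll 0.42
[ 0.5785 -0.1232  0.0845] -> [-1.7 -0.1  5.5]
[ 0.5779 -0.1233  0.0797] -> [-1.7 -0.8 10.2]
[ 0.5775 -0.1234  0.075 ] -> [-1.7 -1.2 14.9]
```

{"op": "step_arm", "data": {
  "commands": [
    {"fingers":1,"dx":-0.0015,"dy":-0.001,"dz":0.004,"roll":0},
    {"fingers":1,"dx":-0.0015,"dy":-0.001,"dz":0.008,"roll":0},
    {"fingers":1,"dx":-0.0015,"dy":-0.001,"dz":0.012,"roll":0},
    {"fingers":1,"dx":-0.0015,"dy":-0.001,"dz":0.015,"roll":0},
    {"fingers":1,"dx":-0.0015,"dy":-0.001,"dz":0.016,"roll":0},
    {"fingers":1,"dx":-0.0015,"dy":-0.001,"dz":0.016,"roll":0}
  ]
}}

```text
time: 4.82
tool_pos: [0.5783, -0.1233, 0.0748]
tcp_rot: [1.953, 2.461, 0.0]
wrist_force: [-0.4, 0.8, 3.7]
width: 0.005
grip_force: 2.3
```

{"op": "step_arm", "data": {
  "commands": [
    {"fingers":1,"dx":0,"dy":0,"dz":0.002,"roll":0},
    {"fingers":1,"dx":0,"dy":0,"dz":0.003,"roll":0},
    {"fingers":1,"dx":0,"dy":0,"dz":0.003,"roll":0}
  ]
}}

```text
time: 5.2
tool_pos: [0.5786, -0.1234, 0.0733]
tcp_rot: [1.952, 2.46, 0.0]
wrist_force: [-3.4, 1.0, 12.2]
width: -0.001
grip_force: 6.0
```

The force has risen to 12 N against a stop. I'll lift and look.

{"op": "step_arm", "data": {
  "commands": [
    {"fingers":1,"dx":0,"dy":0,"dz":-0.02,"roll":0},
    {"fingers":1,"dx":0,"dy":0,"dz":-0.05,"roll":0},
    {"fingers":1,"dx":0,"dy":0,"dz":-0.08,"roll":0},
    {"fingers":1,"dx":0,"dy":0,"dz":-0.08,"roll":0}
  ]
}}

```text
time: 5.7
tool_pos: [0.5806, -0.1239, 0.1553]
tcp_rot: [1.949, 2.456, 0.004]
wrist_force: [-0.3, -0.2, -0.0]
width: 0.002
grip_force: 0.0
```

```bash
python3 -c "
from h import *
k=np.array([.594,-.2025])
delta([np.r_[k,z] for z in (.154,.1,.07,.05,.042,.037)])
p,d=read_camera('side');cv2.imwrite('pics/s3.png',cv2.resize(p[90:270,160:340],None,fx=3.2,fy=3.2))
for q in [(235,200),(225,195),(215,190),(240,190)]: print(point('side',q,d[q[1],q[0]]).round(3))
"
```

```text
t 5.7 pos [ 0.5806 -0.1239  0.1553] yawY 13.13 F [-0.3 -0.2 -0. ] w 0.0
roll 0.43
[ 0.594  -0.2025  0.154 ] -> [-79.6  -4.8   1.6]
[ 0.594  -0.2025  0.1   ] -> [-79.4  -5.1  55.6]
[ 0.594  -0.2025  0.07  ] -> [-79.3  -5.3  85.6]
[ 0.594  -0.2025  0.05  ] -> [-79.2  -5.4 105.6]
[ 0.594  -0.2025  0.042 ] -> [-79.2  -5.5 113.6]
[ 0.594  -0.2025  0.037 ] -> [-79.2  -5.5 118.6]
[ 0.607 -0.158  0.076]
[ 0.588 -0.144  0.076]
[ 0.57  -0.131  0.076]
[ 0.616 -0.129  0.074]
```

View pics/s3.png

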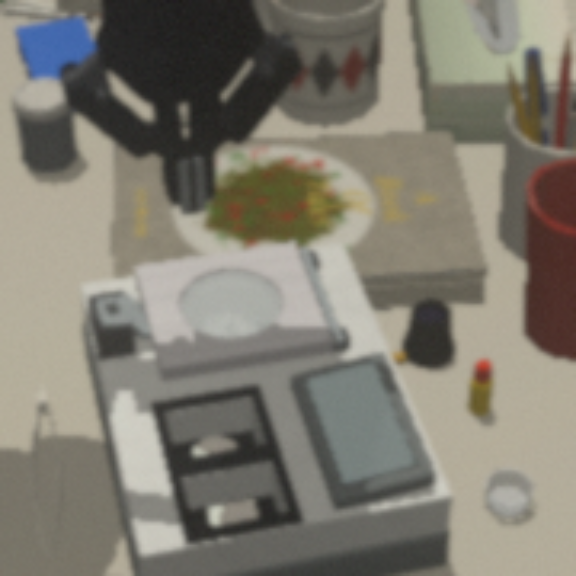

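The lid lies flat at z≈76 mm and stays shut with nothing touching it. The catch block at (113,322) sits in front of it. Now I'll move over the start key, whose white face is at (215,447).

{"op": "step_arm", "data": {
  "commands": [
    {"fingers":1,"dx":-0.04,"dy":-0.003,"dz":0,"roll":0},
    {"fingers":1,"dx":-0.0795,"dy":-0.005,"dz":0,"roll":0.4},
    {"fingers":1,"dx":-0.0795,"dy":-0.005,"dz":0.03,"roll":0.4},
    {"fingers":1,"dx":-0.0795,"dy":-0.005,"dz":0.055,"roll":0.4},
    {"fingers":1,"dx":-0.0795,"dy":-0.005,"dz":0.08,"roll":0.4},
    {"fingers":1,"dx":-0.0795,"dy":-0.005,"dz":0.08,"roll":0.4}
  ]
}}

```text
time: 6.5
tool_pos: [0.5879, -0.2006, 0.0674]
tcp_rot: [-1.957, -2.448, 0.004]
wrist_force: [-0.0, 0.1, 0.3]
width: -0.001
grip_force: 0.0
```

```bash
python3 -c "
from h import *
k=np.array([.594,-.2025])
delta([np.r_[k,z] for z in (.045,.037)])
p,d=read_camera('side');cv2.imwrite('pics/s4.png',cv2.resize(p[150:270,180:320],None,fx=4.5,fy=4.5))
"
```

```text
t 6.5 pos [ 0.5879 -0.2006  0.0674] yawY 12.73 F [-0.   0.1  0.3] w -0.0
roll 0.03
[ 0.594  -0.2025  0.045 ] -> [-3.3  5.7 22.4]
[ 0.594  -0.2025  0.037 ] -> [-3.4  5.8 30.4]
```

View pics/s4.png

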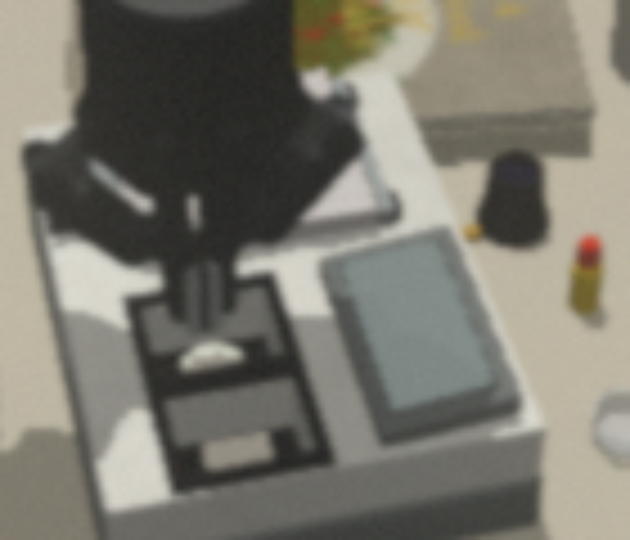

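The tip at (203,325) is at the start well's mouth, slightly to the front of the key at (213,355). I'll correct that and go in.

{"op": "step_arm", "data": {
  "commands": [
    {"fingers":1,"dx":-0.0033,"dy":0.0058,"dz":0,"roll":0},
    {"fingers":1,"dx":-0.0033,"dy":0.0058,"dz":0,"roll":0},
    {"fingers":1,"dx":-0.0033,"dy":0.0058,"dz":0.01,"roll":0},
    {"fingers":1,"dx":-0.0033,"dy":0.0058,"dz":0.02,"roll":0},
    {"fingers":1,"dx":-0.0033,"dy":0.0058,"dz":0.022,"roll":0}
  ]
}}

```text
time: 7.18
tool_pos: [0.5965, -0.2033, 0.0481]
tcp_rot: [-1.96, -2.452, 0.001]
wrist_force: [0.6, 0.3, -0.3]
width: 0.002
grip_force: 0.0
```

{"op": "step_arm", "data": {
  "commands": [
    {"fingers":1,"dx":0,"dy":-0.002,"dz":0.004,"roll":0},
    {"fingers":1,"dx":0,"dy":-0.002,"dz":0.007,"roll":0},
    {"fingers":1,"dx":0,"dy":-0.002,"dz":0.009,"roll":0},
    {"fingers":1,"dx":0,"dy":-0.002,"dz":0.01,"roll":0},
    {"fingers":1,"dx":0,"dy":-0.002,"dz":0.01,"roll":0}
  ]
}}

```text
time: 7.8
tool_pos: [0.5956, -0.2042, 0.04]
tcp_rot: [-1.961, -2.454, 0.0]
wrist_force: [-1.6, 0.6, 2.7]
width: 0.004
grip_force: 1.3
```

{"op": "step_arm", "data": {
  "commands": [
    {"fingers":1,"dx":0,"dy":0,"dz":0.002,"roll":0},
    {"fingers":1,"dx":0,"dy":0,"dz":0.004,"roll":0},
    {"fingers":1,"dx":0,"dy":0,"dz":0.005,"roll":0},
    {"fingers":1,"dx":0,"dy":0,"dz":0.005,"roll":0}
  ]
}}

```text
time: 8.3
tool_pos: [0.596, -0.2043, 0.0369]
tcp_rot: [1.961, 2.454, -0.0]
wrist_force: [-6.7, 2.8, 14.8]
width: 0.002
grip_force: 7.2
```

The key met a hard stop at z=36.9 mm (37 expected), so it is fully home. I'll retract.

{"op": "step_arm", "data": {
  "commands": [
    {"fingers":1,"dx":0,"dy":0,"dz":-0.01,"roll":0},
    {"fingers":1,"dx":0,"dy":0,"dz":-0.03,"roll":0},
    {"fingers":1,"dx":0,"dy":0,"dz":-0.07,"roll":0},
    {"fingers":1,"dx":0,"dy":0,"dz":-0.12,"roll":0},
    {"fingers":1,"dx":0,"dy":0,"dz":-0.16,"roll":0},
    {"fingers":1,"dx":0,"dy":0,"dz":-0.16,"roll":0}
  ]
}}

```text
time: 9.05
tool_pos: [0.5992, -0.2054, 0.2011]
tcp_rot: [1.955, 2.446, 0.005]
wrist_force: [1.4, -0.4, 0.4]
width: -0.001
grip_force: 0.0
```

```bash
python3 -c "
from h import *
delta([[.6,-.2,.2]])
p,d=read_camera('side');cv2.imwrite('pics/s5.png',cv2.resize(p[150:270,180:320],None,fx=4.5,fy=4.5))
for q in [(235,200),(215,190),(226,230),(227,231),(225,231)]: print(point('side',q,d[q[1],q[0]]).round(3))
"
```

```text
t 9.05 pos [ 0.5992 -0.2054  0.2011] yawY 12.74 F [ 1.4 -0.4  0.4] w -0.0
roll 0.04
[ 0.6 -0.2  0.2] -> [5.1 1.9 1.1]
[ 0.607 -0.158  0.076]
[ 0.57  -0.134  0.079]
[ 0.59  -0.2    0.042]
[ 0.593 -0.223  0.064]
[ 0.588 -0.201  0.041]
```

View pics/s5.png

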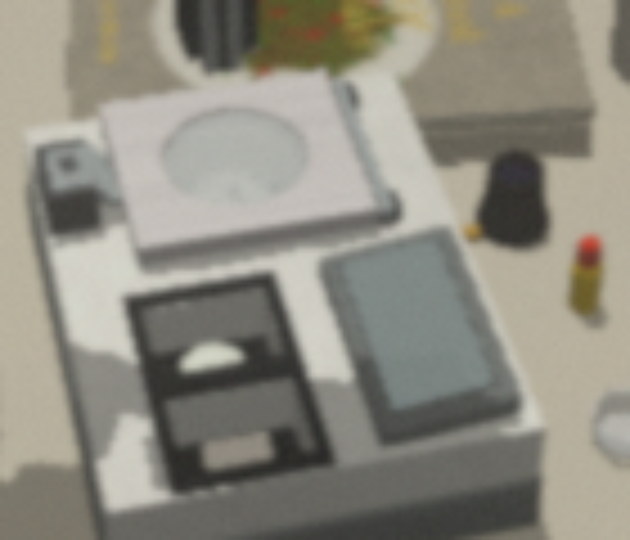

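The lid (around (240,160)) is shut flat, the start key at (212,357) is back up at z≈42 mm, and the other items are undisturbed.

```bash
python3 -c "
from workcell import *
print(finish_job())"
```

```text
the job is handed in; nothing more can be done
None
```

The lid is down and stayed shut on its own, the start key was then pressed fully home and came back up, and the job is handed in; the arm ended clear of the tester at about 9 s.

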